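Send a laryngoscope handle under the UV-C lamp

TASK

Disinfect the used laryngoscope handle on the UV-C lamp bench: first lay it lengthwise in the two saddles of the bench's carriage, which stands locked at the loading station on the left, and let it go there. Then pull the carriage's locking knob right out, slide the carriage to the right until it clicks into the next station, the one under the lamp hood, and push the knob fully home so that the carriage is locked there with the handle still lying in its saddles. Leave the other things on the worktop where they are.

Things in the scene. Friction and masses are not known exactly. Their poses are not given: they have to be found in the camera images.
- handle: Laryngoscope handle, a plain pale cylinder 30 mm in diameter and 130 mm long, about 0.24 kg, lying on the worktop in front of the lamp bench. Origin: middle of its length, on its underside (15 mm below its axis); its y axis runs along its length. It does not roll. Take it across its 30 mm, at mid-length.
- lamp_bench: UV-C lamp unit fixed to the worktop: aluminium base plate 410 mm long (y), 155 mm deep (x -75 to +80), top 16 mm high, with two rails along y, end stops and a white lamp hood over its middle. Origin: on the worktop under its middle; x points to the back, y to the left along the rails, z up. Stations along y: loading +130 mm (left), lamp 0 (under the hood), clean end -130 mm (not used here).
- hood_edge (a point): Middle of the hood's lower front edge (bench x -87 mm, 115 mm above the worktop). The hood spans y -62 to +62 mm; underside 112 mm, top 165 mm above the worktop; the front face slopes back to x -46 mm at the top; back at x +83. At the lamp station the knob stands under this edge, so there it can only be reached with the tool leaning back to the operator by about 35 degrees.
- carriage (a joint): Carriage travel to the right from the loading station, m: 0 loading (start), 0.130 lamp, 0.260 clean end. Aluminium plate 88 x 116 mm, top 48 mm above the worktop. A sprung ball in a notch at each station draws it in from 5 mm either side and takes 8 N to leave; between, it slides with 1 N and stays put. Knob home = locked (2 mm of play). Move it by its knob or push its plate.
- cradle (a point): Point on the carriage midway between its two grey U-shaped saddles, on the level of their floor (54 mm above the worktop, 6 mm above the plate); axes as the bench's. The saddles stand at y +40 and -40 mm, each 14 mm long, 38 mm wide inside, cheeks 26 mm high, flared at the top; between them there is room for fingertips. A handle lying properly has its origin here and its length along y.
- plunger (a joint): How far the locking knob is pulled out, m: 0 = fully home (locked), 0.012 = fully out (free). It snaps over the middle to either end (about 6 N) and stays there. Away from a station its pin meets the sloping, bored steel bar along the bench's front and the knob stops at 0.009: only at a station does it go home.
- knob (a point): Centre of the black fluted locking knob at the front of the carriage, at mid-length; 29 mm diameter, 26 mm long (13 either side of this point). Its z axis is the pull direction, leaning 35 degrees from vertical to the operator: (-0.574, 0, 0.819) in the bench's frame. Home, it is at bench x -80 mm, 70 mm above the worktop. Beside it fingertips have room to 22 mm below this point along the axis.
- bottle: Bystander: small clear bottle with a red cap, 42 mm across, 88 mm tall. Origin: centre of its underside.
- pen_torch: Bystander: pen torch, 128 mm long, 17 mm high. Origin: centre of its underside.
- swab_carton: Bystander: white and blue carton, 55 x 100 x 45 mm. Origin: centre of its underside.
- note_pad: Bystander: note pad, 100 x 68 x 12 mm. Origin: centre of its underside.
- tape: Bystander: white roll of surgical tape, 57 mm across, 25 mm high. Origin: centre of its underside.

How it is judged:
By the outcome, as a careful person would: the job done as asked, in the order asked, and still so for the second after the job is handed in, with the robot touching nothing.
It also fails if it takes over 54 s, if anything falls off the work surface, if the arm or the gripper's body presses on something with over 40 N, if the wrist force passes 120 N, or if a joint passes its speed limit or range.

ROBOT

A 6-joint arm with a two-finger parallel gripper is mounted at the origin on a cart in front of the work surface, level with it; the furniture and walls round the work are solid. World frame = base frame: x ahead of the robot, y to its left, z up, the work surface at z = 0. Lengths are in m, angles in rad, forces in N, time in s.
With the tool pointing down it reaches from about 0.425 to 0.95 m from the base axis. Payload 3.5 kg.
Tool frame: the origin (TCP) lies midway between the tips of the shut fingers; the grasp point (between the pads) lies 19 mm behind it (ctrl.hold_point_z is the distance from the TCP to the grasp point, in m); z points along the fingers, y is the line along which they close (so a half turn about z gives the same grasp; the last joint's range is limited). The gripper opens to 85 mm and grips with 20 to 120 N. Pads are 22 mm wide; open, the fingers measure 114 mm over their backs; the gripper's body (76 mm by 85 mm) begins 54 mm behind the grasp point. The pads swing forward as they close: fully open they stand 13 mm farther back than shut.
Start: joints at [-1.406, 0.286, 1.577, -0, 1.279, -0.15], TCP at [0.209, -0.642, 0.231] pointing down, gripper open.
Joint ranges: [-2.77, 2.77], [-0.9, 2.22], [0.21, 2.48], [-1.53, 4.67], [0.24, 2.81], [-2.84, 2.84]. Speed limits (rad/s): [2.79, 2.79, 3.14, 3.14, 3.14, 3.14].

INTERFACE

Orientations are given as a unit quaternion [x, y, z, w].
In Python, from plant import readout, cams, sign_off, ctrl gives the robot as it stands. The module is installed in compiled form; this text tells all that it offers.
- The arm moves only by the tool step_arm, never from a script. Its argument "increments" is a list of rows, each a list of 2 entries, a list of its own where there are three numbers: the shift along the world's x, y, z in mm, then the turn, a rotation vector about the world's x, y, z in rad. In form: [[[x, y, z], [rx, ry, rz]], ...]. A call has 1 to 8 rows; each row shifts and turns the commanded pose from where the row before left it; what a row does not reach is not made up. A row lasts 1/12 s, in which the tool goes at most 41.7 mm and 7.16 degrees, less where a joint would pass 70% of its speed; a pose out of reach is approached as far as the arm can. A call is refused whole if a number of a shift passes 41.7 or a number of a turn 0.125, either way. A call with a gripper value outside its range is refused whole. "fingers" is the opening, from -1 (shut) to 1 (fully open), set as the call begins (left out, the last holds). The fingers move at their own pace and stop on an object; "grip_force" is the grip in N (left out, the last holds). Time passes only in rows, so rows that do not move let the fingers close. It gives the time, the measured TCP pose, the force, the opening and the grip force at its end, in the units of the state.
- readout.get_state(): the state, without advancing time (a new reading comes with each control period).
- cams.read_camera(name): name is "scene" or "side" or "wrist"; returns the picture (400x640x3 uint8, red, green, blue); there is no depth.
- cams.get_calibration(name): a dict with "fx", "fy", "cx", "cy" (pixels), "distortion" ([k1, k2, p1, p2, k3] as OpenCV has them; the pictures are not rectified), "eye" and "rotation" of the camera in the world; the wrist camera has in their place "T_tool_cam" (4x4, takes a point from camera to tool coordinates, whose origin is the TCP and whose axes are the flange's). Camera axes: x right, y up, looking along -z (the intrinsics and any distortion apply to the point x, -y, -z); pixel columns grow to the right and rows downward; lengths in m; the calibration is good to about 2 mm. A picture is of the moment at which its call begins: read the wrist's pose just before it. get_calibration takes no time and is no camera call.
- sign_off(): hands the job in; it is judged then, once.
The state is a dict: "time": time; "qpos": joint angles; "dq": joint speeds; "joint_efforts": joint torques, N m; "eef_pos": TCP position; "tcp_rot": TCP orientation; "contact_force": force on the tool from outside, world axes, zero at the start; "wrist_torque": the same for the moment, N m; "opening": opening from 0.0 (shut) to 1.0 (fully open); "finger_force": force on a finger pad.
Only numpy, scipy, OpenCV 4.12 (cv2) and the standard library are available. Lean on these libraries where they do the work, as an engineer would, in place of code of your own. Each camera call takes 0.05 s, during which the arm holds its last target. There are 200 camera calls.

## Working session

There is one attempt and no reset: what is moved stays moved. The work goes in short steps, Python scripts to look and compute and a tool call to move; the robot and the scene stay as the last step left them, time stands still between calls to the robot, and variables do not carry over. Pictures are saved under pics/ and viewed, at most 10 in all, crops included, and the job is handed in when it is done.

Besides the shell and the picture viewer there is one more tool, called after "Request:" by a JSON object that holds its "op" and its "data", one argument or row to a line. step_arm: Moves the arm, as the interface text tells. Its arguments: {"type":"object","properties":{"increments":{"type":"array","items":{"type":"array"}},"fingers":{"type":"number"},"grip_force":{"type":"number"}},"required":["increments"]}

```bash
mkdir -p pics; python3 - <<'E'
from plant import readout,cams,ctrl
import cv2,numpy as np
s=readout.get_state();print(s)
print(ctrl.hold_point_z)
for n in ["scene","side","wrist"]:
    c=cams.get_calibration(n);print(n,c)
    im=cams.read_camera(n);cv2.imwrite(f"pics/{n}0.png",im[:,:,::-1])
E
```

```text
{'time': 0.0, 'qpos': array([-1.40603304e+00,  2.87192480e-01,  1.57812710e+00,  1.20417435e-05,
        1.27859070e+00, -1.49977342e-01]), 'dq': array([ 0.00045437,  0.00076009,  0.00042843,  0.00013996,  0.00012405,
       -0.00189713]), 'joint_efforts': array([-1.14469796e-03, -4.05980802e+01, -2.92623156e+01, -1.31072707e-04,
        5.84612731e-03,  3.29217123e-06]), 'eef_pos': array([ 0.20890009, -0.64119546,  0.22995631]), 'tcp_rot': array([ 9.87642436e-01,  1.56719735e-01, -2.80348890e-06, -1.15882080e-03]), 'contact_force': array([ 0.16637058,  0.03740944, -0.63900118]), 'wrist_torque': array([ 0.04353688, -0.00906347,  0.02157122]), 'finger_force': 0.0, 'opening': 0.998951561140972}
0.0187
scene {'fx': 411.18615770477277, 'fy': 411.18615770477277, 'cx': 316.48050772339445, 'cy': 202.46321930324507, 'distortion': array([0.00658979, 0.        , 0.        , 0.        , 0.        ]), 'eye': array([0.54699524, 0.6555886 , 0.72594407]), 'rotation': array([0.00371794, 0.49049015, 0.87138527, 0.00965933])}
side {'fx': 484.4979677387879, 'fy': 484.4979677387879, 'cx': 326.6370421121755, 'cy': 203.54000340036657, 'distortion': array([0.04434556, 0.        , 0.        , 0.        , 0.        ]), 'eye': array([ 0.05814986, -1.10678097,  0.8937067 ]), 'rotation': array([ 0.4009401 , -0.11180859, -0.2512594 ,  0.87385044])}
wrist {'fx': 287.39966735811936, 'fy': 287.39966735811936, 'cx': 317.6604811365788, 'cy': 201.2781810755882, 'distortion': array([-0.05180178,  0.        ,  0.        ,  0.        ,  0.        ]), 'T_tool_cam': array([[-4.40610028e-04,  9.55769819e-01,  2.94115383e-01,
         7.38704950e-02],
       [ 9.99999422e-01,  7.09519739e-04, -8.07600665e-04,
        -4.28437550e-04],
       [-9.80561012e-04,  2.94114858e-01, -9.55769579e-01,
        -1.42635801e-01],
       [ 0.00000000e+00,  0.00000000e+00,  0.00000000e+00,
         1.00000000e+00]])}
```

View pics/scene0.png

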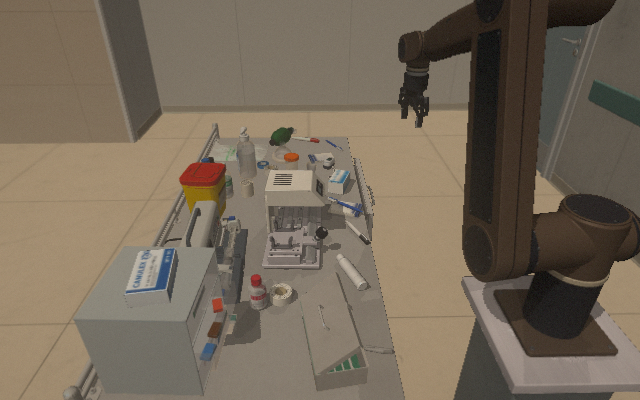

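View pics/side0.png

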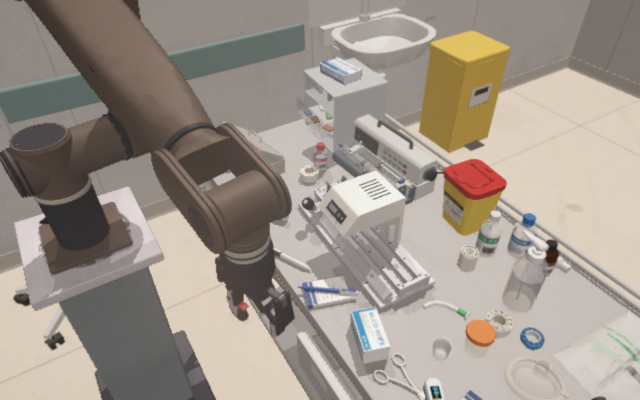

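The scene view shows the handle at about (351,272), the bench around (293,225), the knob at (321,234) and the saddles around (288,245). The side view shows the knob at (308,204), with the arm hiding the handle. I'll zoom into the scene view.

```bash
cat > h.py <<'E'
from plant import readout,cams,ctrl
import cv2,numpy as np
from scipy.spatial.transform import Rotation as R
def cam(n,s=None):
    c=cams.get_calibration(n);K=np.array([[c['fx'],0,c['cx']],[0,c['fy'],c['cy']],[0,0,1]]);d=np.array(c['distortion'])
    if n=='wrist':
        s=s or readout.get_state();T=c['T_tool_cam'];Rt=R.from_quat(s['tcp_rot']).as_matrix()
        return K,d,s['eef_pos']+Rt@T[:3,3],Rt@T[:3,:3]
    return K,d,np.array(c['eye']),R.from_quat(c['rotation']).as_matrix()
def ray(C,uv):
    K,d,e,M=C;p=cv2.undistortPoints(np.array(uv,float).reshape(-1,1,2),K,d).reshape(-1,2)
    v=np.c_[p[:,0],-p[:,1],-np.ones(len(p))]@M.T
    return e,v/np.linalg.norm(v,axis=1)[:,None]
def onplane(C,uv,z):
    e,v=ray(C,uv);return e+v*((z-e[2])/v[:,2])[:,None]
def tri(rs):
    A=np.zeros((3,3));b=np.zeros(3)
    for e,v in rs:
        P=np.eye(3)-np.outer(v,v);A+=P;b+=P@e
    x=np.linalg.solve(A,b);return x,[float(np.linalg.norm((np.eye(3)-np.outer(v,v))@(x-e))) for e,v in rs]
def proj(C,X):
    K,d,e,M=C;q=(np.atleast_2d(X)-e)@M;q=q*[1,-1,-1]
    return cv2.projectPoints(q.reshape(-1,1,3),np.zeros(3),np.zeros(3),K,d)[0].reshape(-1,2)
def shot(n,name):
    s=readout.get_state();im=cams.read_camera(n)[:,:,::-1].copy();cv2.imwrite(f'pics/{name}.png',im);return s,im
E
python3 - <<'E'
from h import *
im=cv2.imread('pics/scene0.png')[160:310,230:400]
cv2.imwrite('pics/c0.png',cv2.resize(im,None,fx=4,fy=4,interpolation=cv2.INTER_CUBIC)[:600])
C=cam('scene')
print(onplane(C,[(339,257),(363,288),(351,272)],.015),onplane(C,[(321,234)],.07),onplane(C,[(265,267),(318,267)],.0))
D=cam('side')
print(tri([[x[0] if x.ndim>1 else x for x in ray(C,[(321,234)])],[x[0] if x.ndim>1 else x for x in ray(D,[(308,204)])]]))
E
```

```text
[[ 0.46947007 -0.2268017   0.015     ]
 [ 0.41817242 -0.10396433  0.015     ]
 [ 0.44239039 -0.16434386  0.015     ]] [[ 0.5178886  -0.25887795  0.07      ]] [[ 0.67075716 -0.20756713  0.        ]
 [ 0.52745101 -0.204095    0.        ]]
(array([ 0.51828602, -0.26550663,  0.06553622]), [0.0006484512768029971, 0.0006484512768029523])
```

View pics/c0.png

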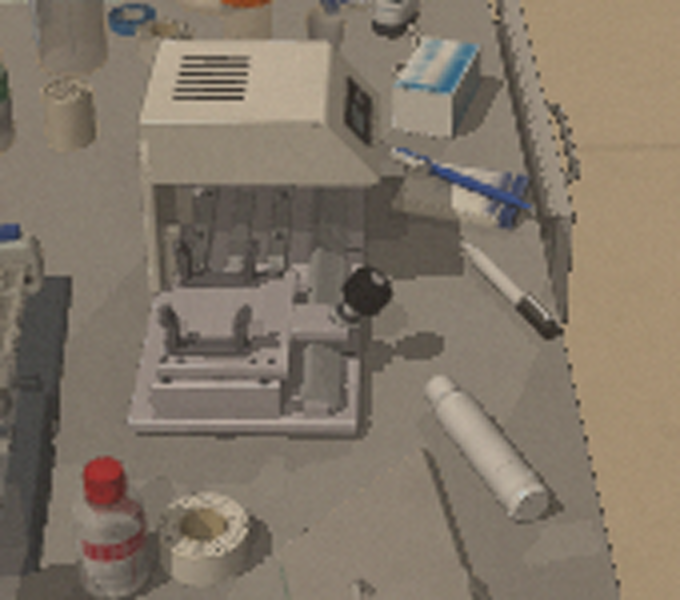

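The enlarged crop shows the handle running from about (339,256) to (363,286) in full-image pixels. The bench is nearly square to the world, and the pen torch, pad and carton stand to its right. Next I move above the handle, turning the tool across it, and measure with the wrist camera.

Request:
{"op": "step_arm", "data": {
  "increments": [
    [[17,34,0],[0,0,0.118]],
    [[17,34,0],[0,0,0.118]],
    [[17,34,0],[0,0,0.118]],
    [[17,34,0],[0,0,0.118]],
    [[17,34,0],[0,0,0.118]],
    [[17,34,0],[0,0,0.118]],
    [[17,34,0],[0,0,0.118]]
  ],
  "fingers": 0.4,
  "grip_force": 40
}}

```text
time: 0.73
eef_pos: [0.3284, -0.4019, 0.2309]
tcp_rot: [0.84, 0.542, 0.0, -0.0]
contact_force: [0.4, -0.5, 0.8]
opening: 0.702
finger_force: 0.0
```

Request:
{"op": "step_arm", "data": {
  "increments": [
    [[17,34,0],[0,0,0.118]],
    [[17,34,0],[0,0,0.118]],
    [[17,34,0],[0,0,0.118]],
    [[17,34,0],[0,0,0.118]],
    [[17,34,0],[0,0,0.118]],
    [[17,34,0],[0,0,0.118]],
    [[17,34,0],[0,0,0.118]],
    [[0,0,0],[0,0,0]]
  ]
}}

```text
time: 1.4
eef_pos: [0.4486, -0.1605, 0.2311]
tcp_rot: [0.55, 0.835, 0.001, -0.0]
contact_force: [-0.2, -0.1, -0.1]
opening: 0.702
finger_force: 0.0
```

```bash
python3 - <<'E'
from h import *
s,im=shot('wrist','w1');print(s['time'],s['eef_pos'],s['tcp_rot'],s['qpos'],s['opening'])
np.save('w1.npy',np.r_[s['eef_pos'],s['tcp_rot']])
s,im=shot('side','s1')
C=cam('scene')
E
```

```text
1.4 [ 0.44856052 -0.16046273  0.23112377] [ 5.49849698e-01  8.35262494e-01  1.31695752e-03 -3.74977521e-04] [-0.55837677 -0.16403151  2.04978031  0.00278755  1.25653204 -0.96566589] 0.7019404942224565
```

View pics/w1.png

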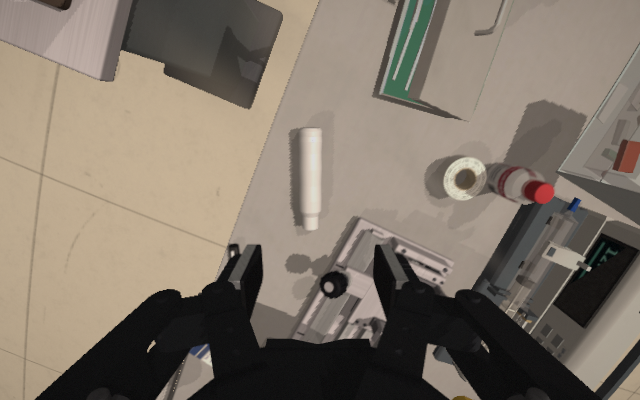

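The wrist view shows the handle from (312,128) to (310,229), the knob at (334,285) and the carriage half hidden by the right finger at (400,290). I'll measure the handle by colour mask and triangulate it against the scene view.

```bash
python3 - <<'E'
from h import *
a=np.load('w1.npy');W=cam('wrist',{'eef_pos':a[:3],'tcp_rot':a[3:]});S=cam('scene')
def blob(f,box,thr):
    im=cv2.imread(f);hsv=cv2.cvtColor(im,cv2.COLOR_BGR2HSV);x0,y0,x1,y1=box
    m=np.zeros(im.shape[:2],np.uint8);m[y0:y1,x0:x1]=(hsv[y0:y1,x0:x1,2]>thr)*255
    c=max(cv2.findContours(m,cv2.RETR_EXTERNAL,cv2.CHAIN_APPROX_NONE)[0],key=cv2.contourArea);c=c[:,0].astype(float)
    mu=c.mean(0);r=cv2.minAreaRect(c.astype(np.float32));b=cv2.boxPoints(r)
    # end midpoints
    e=[np.linalg.norm(b[i]-b[(i+1)%4]) for i in range(4)];i=int(np.argmin(e))
    print(f,r); return np.array([(b[i]+b[(i+1)%4])/2,(b[(i+2)%4]+b[(i+3)%4])/2])
hw=blob('pics/w1.png',(285,115,335,240),190);hs=blob('pics/scene0.png',(330,248,375,298),165)
for z in (0.015,.02): print(z,'W',onplane(W,hw,z).round(4).tolist(),'S',onplane(S,hs,z).round(4).tolist())
for p in hw:
  for q in hs:
    print(tri([(W[2],ray(W,[p])[1][0]),(S[2],ray(S,[q])[1][0])]))
D=cam('side')
print('knob',tri([(W[2],ray(W,[(334,285)])[1][0]),(S[2],ray(S,[(321.5,233)])[1][0]),(D[2],ray(D,[(308,204)])[1][0])]))
E
```

```text
pics/w1.png ((313.0, 178.5), (101.0, 16.0), 90.0)
pics/scene0.png ((348.98431396484375, 269.6651916503906), (36.87208557128906, 7.1732964515686035), 50.440330505371094)
0.015 W [[0.4195, -0.1093, 0.015], [0.4711, -0.231, 0.015]] S [[0.4738, -0.2336, 0.015], [0.4221, -0.1189, 0.015]]
0.02 W [[0.4195, -0.1091, 0.02], [0.4704, -0.2291, 0.02]] S [[0.4744, -0.2274, 0.02], [0.423, -0.1135, 0.02]]
(array([ 0.45148118, -0.10751211,  0.11318412]), [0.03262996825949038, 0.03262996825949019])
(array([ 0.42154386, -0.10929546,  0.02346247]), [0.0021148934555851795, 0.002114893455585181])
(array([ 0.47251321, -0.23111434,  0.01627256]), [0.0016130484654922552, 0.0016130484654922677])
(array([ 0.44350604, -0.24068078, -0.06803251]), [0.04387271642378321, 0.04387271642378322])
knob (array([ 0.51657646, -0.26826067,  0.0676769 ]), [0.0008103281029661957, 0.0009217160199611643, 0.0010713549138185242])
```

The heights agree: the axis is about 15–20 mm up and the two views' residuals are 2 mm. Centre is about (0.4455, −0.170), yaw 113°. I descend and grip.

Request:
{"op": "step_arm", "data": {
  "increments": [
    [[-3,-10,-30],[0,0,0]],
    [[0,0,-35],[0,0,0]],
    [[0,0,-35],[0,0,0]],
    [[0,0,-35],[0,0,0]],
    [[0,0,-35],[0,0,0]],
    [[0,0,-30],[0,0,0]],
    [[0,0,-15],[0,0,0]],
    [[0,0,-10],[0,0,0]]
  ]
}}

```text
time: 2.17
eef_pos: [0.4417, -0.1762, 0.0035]
tcp_rot: [0.556, 0.832, -0.0, -0.002]
contact_force: [0.8, -0.3, 0.6]
opening: 0.699
finger_force: 0.0
```

Request:
{"op": "step_arm", "data": {
  "increments": [
    [[0,0,0],[0,0,0]],
    [[0,0,0],[0,0,0]],
    [[0,0,0],[0,0,0]],
    [[0,0,0],[0,0,0]],
    [[0,0,0],[0,0,0]],
    [[0,0,0],[0,0,0]]
  ],
  "fingers": -1,
  "grip_force": 40
}}

```text
time: 2.67
eef_pos: [0.4452, -0.1768, 0.0079]
tcp_rot: [0.554, 0.832, -0.0, 0.002]
contact_force: [-0.9, -1.8, 4.3]
opening: 0.286
finger_force: 41.0
```

Request:
{"op": "step_arm", "data": {
  "increments": [
    [[0,0,20],[0,0,0]],
    [[0,0,40],[0,0,0]],
    [[0,0,40],[0,0,0]],
    [[0,0,40],[0,0,0]],
    [[14,-16,28],[0,0,-0.105]],
    [[14,-16,28],[0,0,-0.105]],
    [[14,-16,28],[0,0,-0.105]],
    [[14,-16,28],[0,0,-0.105]]
  ]
}}

```text
time: 3.33
eef_pos: [0.5, -0.2397, 0.2596]
tcp_rot: [0.717, 0.697, 0.0, -0.0]
contact_force: [-0.1, -0.0, -1.9]
opening: 0.286
finger_force: 40.3
```

Request:
{"op": "step_arm", "data": {
  "increments": [
    [[0,0,0],[0,0,0]],
    [[0,0,0],[0,0,0]]
  ]
}}

```text
time: 3.5
eef_pos: [0.5008, -0.2405, 0.26]
tcp_rot: [0.715, 0.699, 0.0, 0.001]
contact_force: [-0.2, -0.4, -1.7]
opening: 0.289
finger_force: 40.4
```

```bash
python3 - <<'E'
from h import *
s,im=shot('wrist','w2');print(s['time'],s['eef_pos'],s['tcp_rot'],s['qpos'],s['opening'])
np.save('w2.npy',np.r_[s['eef_pos'],s['tcp_rot']])
E
```

```text
3.5 [ 0.50076636 -0.24049151  0.25998942] [7.15315508e-01 6.98800066e-01 3.26336663e-04 1.44428862e-03] [-6.30440967e-01 -6.02651839e-04  1.84406213e+00  1.70970085e-04
  1.29517636e+00 -6.07130333e-01] 0.2892374850117058
```

View pics/w2.png

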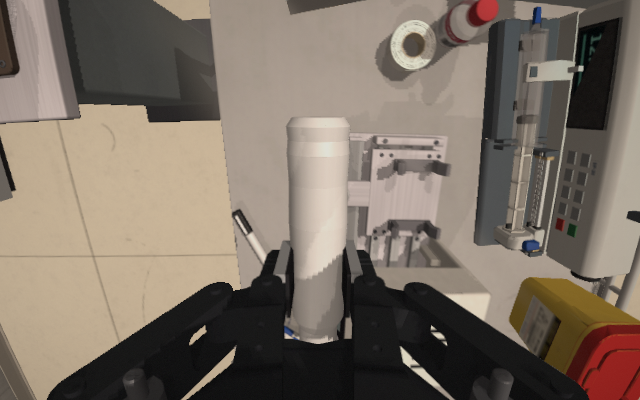

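The handle is held straight, with its near end at (318,122). The carriage plate spans (368,140) to (440,240), with saddles near rows 165 and 228. I enlarge that part.

```bash
python3 - <<'E'
import cv2
im=cv2.imread('pics/w2.png')[125:255,345:465]
im=cv2.createCLAHE(2.0,(4,4)).apply(cv2.cvtColor(im,cv2.COLOR_BGR2GRAY))
cv2.imwrite('pics/c2.png',cv2.resize(im,None,fx=4.5,fy=4.5,interpolation=cv2.INTER_CUBIC))
E
```

```text
(no output)
```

View pics/c2.png

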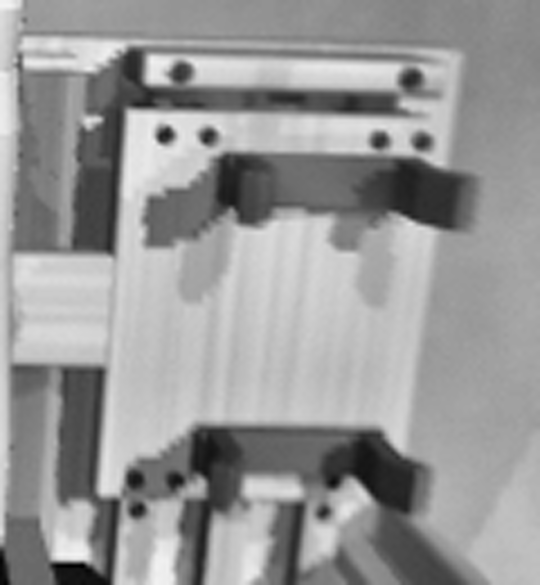

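The crop shows the plate corners at crop pixels (128,110), (440,115) and (98,495), and the saddles at crop rows about 153–210 and 428–475. I cast these as rays and cross-check with the scene view.

```bash
python3 - <<'E'
from h import *
a=np.load('w2.npy');W=cam('wrist',{'eef_pos':a[:3],'tcp_rot':a[3:]});S=cam('scene')
f=lambda p:np.array(p,float)/4.5+[345-.4,125-.4]
def P(t,p,z): print(t,z,onplane(W,f(p),z).round(4).tolist())
P('corners TL TR BL',[(128,110),(440,115),(98,495)],.048)
P('screws',[(165,134),(208,135),(380,140),(423,141),(135,480),(176,481)],.048)
P('tongue',[(110,255),(105,365)],.048)
P('saddle1 base front/rear y',[(318,153),(318,212)],.051)
P('saddle2 base',[(285,428),(285,475)],.051)
P('cheek tops R1 R2',[(475,175),(475,225),(428,465),(428,510)],.08)
P('cheek tops L1 L2',[(270,170),(270,220),(240,450),(240,500)],.08)
P('cheek base R1/L1',[(400,155),(225,153),(375,430),(197,428)],.05)
P('bench corner',[(460,50)],.016)
g=lambda p:np.array(p,float)/4+[230-.4,160-.4]
print('scene cheek tops near',onplane(S,g([(163,305),(247,305)]),.08).round(4).tolist())
print('plate near edge corners',onplane(S,g([(155,358),(285,362)]),.048).round(4).tolist())
print('bench near corners',onplane(S,g([(130,425),(357,430)]),.016).round(4).tolist())
# height check of a plate corner by two views
print(tri([(W[2],ray(W,f([(128,110)]))[1][0]),(S[2],ray(S,g([(290,362)]))[1][0])]))
print(tri([(W[2],ray(W,f([(475,175)]))[1][0]),(S[2],ray(S,g([(163,305)]))[1][0])]))
print('handle top end',onplane(W,[(288,122),(349,122)],.26+.012))
E
```

```text
corners TL TR BL 0.048 [[0.5688, -0.2098, 0.048], [0.6553, -0.2127, 0.048], [0.5636, -0.3237, 0.048]]
screws 0.048 [[0.5792, -0.2165, 0.048], [0.5911, -0.217, 0.048], [0.6391, -0.2193, 0.048], [0.6512, -0.2198, 0.048], [0.5745, -0.3191, 0.048], [0.5868, -0.3198, 0.048]]
tongue 0.048 [[0.565, -0.2503, 0.048], [0.5645, -0.2829, 0.048]]
saddle1 base front/rear y 0.051 [[0.621, -0.2221, 0.051], [0.6222, -0.2386, 0.051]]
saddle2 base 0.051 [[0.6174, -0.3026, 0.051], [0.6184, -0.3175, 0.051]]
cheek tops R1 R2 0.08 [[0.652, -0.2238, 0.08], [0.6534, -0.2368, 0.08], [0.6479, -0.3031, 0.08], [0.6494, -0.3165, 0.08]]
cheek tops L1 L2 0.08 [[0.5992, -0.2215, 0.08], [0.6, -0.2344, 0.08], [0.596, -0.2973, 0.08], [0.5969, -0.3119, 0.08]]
cheek base R1/L1 0.05 [[0.6443, -0.2233, 0.05], [0.5955, -0.2218, 0.05], [0.6445, -0.3043, 0.05], [0.5917, -0.3023, 0.05]]
bench corner 0.016 [[0.6735, -0.1979, 0.016]]
scene cheek tops near [[0.6539, -0.2398, 0.08], [0.5978, -0.2384, 0.08]]
plate near edge corners [[0.66, -0.2239, 0.048], [0.5729, -0.2174, 0.048]]
bench near corners [[0.6761, -0.1934, 0.016], [0.5256, -0.1847, 0.016]]
(array([ 0.56851336, -0.20914282,  0.05408609]), [0.000834911176028134, 0.000834911176028073])
(array([ 0.64964722, -0.22256283,  0.09090915]), [0.002565416595761988, 0.0025654165957618973])
handle top end [[ 0.48817374 -0.16890984  0.272     ]
 [ 0.514995   -0.16954816  0.272     ]]
```

Bench yaw is about −2.4°. The cradle is at about (0.622, −0.270), and its heights match the text within measurement error. The handle's middle sits +6 mm in y from the TCP. I move over the cradle, descend to just above the cheeks and check.

Request:
{"op": "step_arm", "data": {
  "increments": [
    [[30,-9,0],[0,0,-0.005]],
    [[30,-9,0],[0,0,-0.005]],
    [[30,-9,0],[0,0,-0.005]],
    [[31,-9,0],[0,0,-0.005]],
    [[0,0,-37],[0,0,0]],
    [[0,0,-37],[0,0,0]],
    [[0,0,-37],[0,0,0]],
    [[0,0,-32],[0,0,0]]
  ]
}}

```text
time: 4.22
eef_pos: [0.618, -0.2731, 0.1093]
tcp_rot: [0.722, 0.692, -0.001, -0.004]
contact_force: [0.1, 0.2, -2.5]
opening: 0.287
finger_force: 40.5
```

Request:
{"op": "step_arm", "data": {
  "increments": [
    [[0,0,0],[0,0,0]],
    [[0,0,0],[0,0,0]],
    [[0,0,0],[0,0,0]]
  ]
}}

```text
time: 4.47
eef_pos: [0.6212, -0.2756, 0.1162]
tcp_rot: [0.722, 0.692, 0.0, 0.0]
contact_force: [-0.2, -0.5, -0.9]
opening: 0.286
finger_force: 40.5
```

```bash
python3 - <<'E'
from h import *
s,w=shot('wrist','w3');print(s['time'],s['eef_pos'],s['tcp_rot'],s['contact_force'])
_,c=shot('scene','sc3')
a=cv2.resize(c[195:275,255:345],None,fx=5,fy=5,interpolation=cv2.INTER_CUBIC)
b=cv2.resize(w[0:330,160:480],(0,0),fx=1,fy=1.2121)[:400]
cv2.imwrite('pics/c3.png',np.hstack([a,b])[:, :800])
E
```

```text
4.4667 [ 0.62116893 -0.27556863  0.11624608] [7.22236857e-01 6.91645746e-01 8.93962348e-05 2.76491961e-04] [-0.21278898 -0.46961609 -0.919787  ]
```

View pics/c3.png

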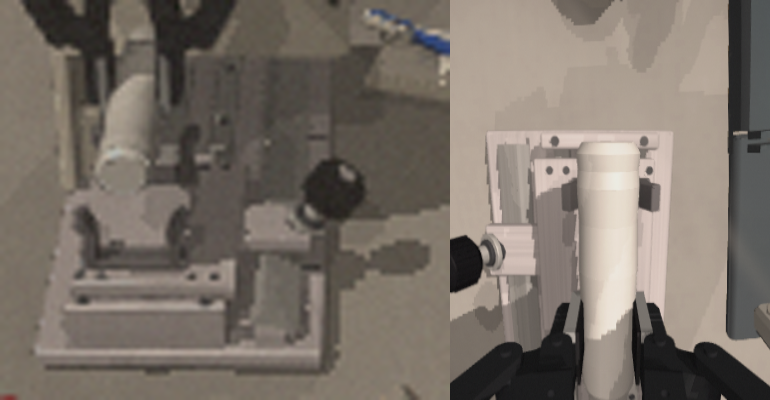

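Scene view: the handle's near end at crop (125,170) is lined up over the near saddle, whose cheeks are at 82–188. Wrist view: the cheeks show 15 px on the left and 21 px on the right of the handle, so the cradle is about 1.5 mm further in +x. I correct and lower.

Request:
{"op": "step_arm", "data": {
  "increments": [
    [[1.5,-0.5,-15],[0,0,0]],
    [[0,0,-14],[0,0,0]],
    [[0,0,-10],[0,0,0]],
    [[0,0,-6],[0,0,0]],
    [[0,0,-4],[0,0,0]],
    [[0,0,-2],[0,0,0]],
    [[0,0,0],[0,0,0]],
    [[0,0,0],[0,0,0]]
  ]
}}

```text
time: 5.23
eef_pos: [0.6228, -0.2765, 0.0646]
tcp_rot: [0.722, 0.691, 0.0, 0.0]
contact_force: [-0.5, -0.2, -1.9]
opening: 0.281
finger_force: 40.6
```

Request:
{"op": "step_arm", "data": {
  "increments": [
    [[0,0,-1],[0,0,0]],
    [[0,0,-1],[0,0,0]],
    [[0,0,-1],[0,0,0]],
    [[0,0,0],[0,0,0]],
    [[0,0,0],[0,0,0]]
  ]
}}

```text
time: 5.65
eef_pos: [0.6229, -0.2765, 0.062]
tcp_rot: [0.722, 0.691, 0.0, 0.001]
contact_force: [0.2, 0.2, -0.4]
opening: 0.285
finger_force: 40.8
```

Request:
{"op": "step_arm", "data": {
  "increments": [
    [[0,0,-1],[0,0,0]],
    [[0,0,0],[0,0,0]],
    [[0,0,0],[0,0,0]]
  ]
}}

```text
time: 5.9
eef_pos: [0.6229, -0.2765, 0.0619]
tcp_rot: [0.722, 0.691, 0.0, 0.0]
contact_force: [-2.1, 2.1, 6.2]
opening: 0.281
finger_force: 41.4
```

Request:
{"op": "step_arm", "data": {
  "increments": [
    [[0,0,0],[0,0,0]],
    [[0,0,0],[0,0,0]],
    [[0,0,0],[0,0,0]],
    [[0,0,0],[0,0,0]],
    [[0,0,0],[0,0,0]]
  ],
  "fingers": 0.2
}}

```text
time: 6.32
eef_pos: [0.6224, -0.2763, 0.06]
tcp_rot: [0.723, 0.691, -0.0, -0.0]
contact_force: [-0.2, 0.3, 0.0]
opening: 0.598
finger_force: 0.0
```

Request:
{"op": "step_arm", "data": {
  "increments": [
    [[0,0,10],[0,0,0]],
    [[0,0,25],[0,0,0]],
    [[0,0,40],[0,0,0]],
    [[0,0,40],[0,0,0]],
    [[0,0,40],[0,0,0]],
    [[0,0,40],[0,0,0]],
    [[0,0,0],[0,0,0]]
  ]
}}

```text
time: 6.9
eef_pos: [0.6263, -0.2786, 0.2688]
tcp_rot: [0.722, 0.691, 0.002, 0.01]
contact_force: [1.0, 0.0, 1.5]
opening: 0.598
finger_force: 0.0
```

```bash
python3 - <<'E'
from h import *
s,w=shot('wrist','w4');print(s['time'],s['eef_pos'],s['tcp_rot'],s['qpos'])
np.save('w4.npy',np.r_[s['eef_pos'],s['tcp_rot']])
_,c=shot('scene','sc4')
a=cv2.resize(c[195:275,255:345],None,fx=5,fy=5,interpolation=cv2.INTER_CUBIC)
b=w[0:400,130:480]
cv2.imwrite('pics/c4.png',np.hstack([a,b]))
E
```

```text
6.9 [ 0.6262946  -0.27855123  0.26878746] [0.72239084 0.69141409 0.00238381 0.00960961] [-5.66244040e-01  2.73883333e-01  1.52361299e+00  4.28045349e-05
  1.32429432e+00 -5.22440682e-01]
```

View pics/c4.png

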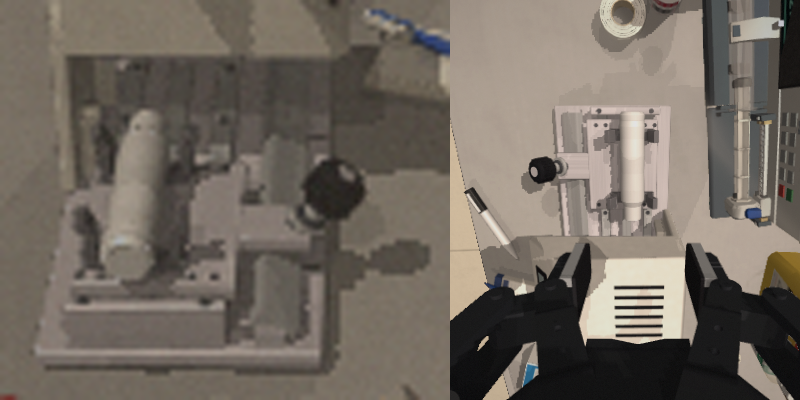

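Both views show the handle lying along the carriage, but the right-hand cheek is not obvious in the scene crop. I check that numerically.

```bash
python3 - <<'E'
from h import *
a=cv2.imread('pics/scene0.png',0);b=cv2.imread('pics/sc4.png',0)
for r in (236,239,242,245,247): print(r,a[r,270:300].tolist(),'\n   ',b[r,270:300].tolist())
w=cv2.imread('pics/w4.png',0)
print('wrist')
for r in (118,128,137,143,160,180,197,203,210): print(r,w[r,270:350:2].tolist())
A=np.load('w4.npy');W=cam('wrist',{'eef_pos':A[:3],'tcp_rot':A[3:]});S=cam('scene')
for z in (.069,.08):
  X=onplane(W,[(311.5,114),(311.5,215)],z);print(z,X.round(4).tolist(),proj(S,X).round(1).tolist())
print(proj(W,[[.6235,-.230,.054],[.6203,-.310,.054]]))
E
```

```text
236 [112, 97, 97, 139, 138, 139, 136, 135, 138, 136, 138, 140, 139, 138, 136, 138, 139, 140, 137, 136, 126, 90, 118, 138, 137, 141, 134, 134, 135, 134] 
    [100, 86, 86, 127, 125, 120, 119, 144, 149, 150, 150, 147, 145, 131, 116, 98, 81, 69, 70, 64, 82, 67, 78, 124, 126, 127, 122, 122, 125, 120]
239 [90, 74, 54, 59, 93, 138, 138, 138, 137, 141, 140, 138, 141, 137, 138, 139, 136, 138, 120, 79, 85, 80, 91, 138, 137, 135, 135, 138, 134, 136] 
    [79, 68, 46, 50, 85, 125, 132, 148, 153, 154, 153, 138, 138, 123, 109, 89, 70, 70, 67, 70, 76, 69, 71, 124, 124, 122, 122, 123, 124, 120]
242 [139, 110, 78, 76, 68, 122, 124, 139, 138, 137, 141, 143, 140, 138, 138, 140, 142, 137, 94, 78, 83, 83, 123, 125, 128, 122, 138, 136, 135, 137] 
    [126, 99, 71, 68, 63, 121, 146, 145, 161, 167, 161, 154, 129, 114, 99, 86, 68, 71, 72, 66, 65, 55, 70, 112, 111, 113, 124, 126, 121, 124]
245 [128, 85, 73, 77, 55, 59, 59, 62, 61, 85, 83, 83, 84, 83, 83, 83, 86, 82, 79, 73, 76, 52, 69, 90, 92, 91, 93, 90, 89, 92] 
    [113, 77, 64, 69, 63, 139, 126, 96, 119, 119, 119, 122, 120, 114, 103, 78, 50, 48, 47, 67, 
[... 1655 characters left out ...]
1, 203, 186, 95, 56, 63, 70, 73, 91, 142, 190, 189, 192, 192, 190, 161]
203 [136, 186, 179, 131, 55, 87, 117, 119, 84, 85, 97, 92, 91, 114, 97, 100, 96, 104, 129, 145, 157, 168, 168, 172, 171, 159, 87, 44, 80, 55, 55, 61, 106, 108, 184, 190, 190, 190, 188, 160]
210 [105, 98, 98, 99, 99, 100, 149, 144, 145, 102, 92, 101, 102, 102, 100, 101, 95, 100, 145, 172, 194, 207, 213, 213, 205, 175, 101, 129, 136, 135, 155, 183, 187, 189, 189, 184, 134, 109, 141, 152]
0.069 [[0.6247, -0.2064, 0.069], [0.6185, -0.3292, 0.069]] [[280.8, 246.6], [285.3, 220.5]]
0.08 [[0.6247, -0.2063, 0.08], [0.6187, -0.3251, 0.08]] [[280.6, 243.3], [285.0, 218.1]]
[[311.5391798  133.96054025]
 [312.18147396 197.01510074]]
```

The right cheek is still there (dark at columns 286–292) and the handle lies between the cheeks of both saddles, with its axis measured at (0.6216, −0.268). Next I measure the knob.

```bash
python3 - <<'E'
from h import *
def blob(f,c,r=16,thr=60):
    im=cv2.imread(f,0);x,y=c;m=np.zeros_like(im);m[y-r:y+r,x-r:x+r]=(im[y-r:y+r,x-r:x+r]<thr)*255
    k=max(cv2.findContours(m,cv2.RETR_EXTERNAL,cv2.CHAIN_APPROX_NONE)[0],key=cv2.contourArea)
    e,rad=cv2.minEnclosingCircle(k);b=cv2.boundingRect(k);print(f,e,rad,b);return (b[0]+b[2]/2-.5,b[1]+b[3]/2-.5)
def C(n): 
    if n in('scene','side'): return cam(n)
    A=np.load(n+'.npy');return cam('wrist',{'eef_pos':A[:3],'tcp_rot':A[3:]})
obs=[('scene','pics/sc4.png',(321,233)),('side','pics/side0.png',(308,204)),('w4','pics/w4.png',(222,170)),('w1','pics/w1.png',(334,285))]
rs=[]
for n,f,c in obs:
    p=blob(f,c);cc=C(n);rs.append((cc[2],ray(cc,[p])[1][0]))
print(tri(rs),tri(rs[:2]),tri(rs[2:]),tri([rs[0],rs[2]]))
E
```

```text
pics/sc4.png (319.9117736816406, 233.08824157714844) 7.171377658843994 (315, 226, 13, 15)Traceback (most recent call last):
  File "<stdin>", line 12, in <module>
  File "<stdin>", line 4, in blob
ValueError: max() iterable argument is empty
```

```bash
python3 - <<'E'
from h import *
def blob(f,c,r=14,thr=60):
    im=cv2.imread(f,0);x,y=c;s=im[y-r:y+r,x-r:x+r];m=np.zeros_like(im);t=(int(s.min())+int(np.median(s)))/2
    m[y-r:y+r,x-r:x+r]=(s<t)*255
    k=max(cv2.findContours(m,cv2.RETR_EXTERNAL,cv2.CHAIN_APPROX_NONE)[0],key=cv2.contourArea)
    e,rad=cv2.minEnclosingCircle(k);b=cv2.boundingRect(k);print(f,t,e,rad,b);return (b[0]+b[2]/2-.5,b[1]+b[3]/2-.5)
def C(n): 
    if n in('scene','side'): return cam(n)
    A=np.load(n+'.npy');return cam('wrist',{'eef_pos':A[:3],'tcp_rot':A[3:]})
obs=[('scene','pics/sc4.png',(321,233)),('side','pics/side0.png',(308,204)),('w4','pics/w4.png',(222,170)),('w1','pics/w1.png',(334,285))]
rs=[]
for n,f,c in obs:
    p=blob(f,c);cc=C(n);rs.append((cc[2],ray(cc,[p])[1][0]))
print(tri(rs),tri(rs[:2]),tri(rs[2:]),tri([rs[0],rs[2]]))
E
```

```text
pics/sc4.png 57.0 (319.9117736816406, 233.08824157714844) 7.171377658843994 (316, 226, 12, 15)
pics/side0.png 122.0 (308.3999938964844, 204.39999389648438) 7.2471771240234375 (302, 198, 14, 13)
pics/w4.png 19.5 (223.0, 179.0) 9.055485725402832 (214, 174, 19, 9)
pics/w1.png 16.0 (326.5, 279.5) 8.746527671813965 (321, 272, 11, 16)
(array([ 0.51303295, -0.27171195,  0.06604153]), [0.003459660044332931, 0.006127289037613651, 0.004754289397882067, 0.008697534187763952]) (array([ 0.51754574, -0.26810387,  0.06736622]), [0.001405512532077218, 0.001405512532077274]) (array([ 0.50829014, -0.27820059,  0.05003043]), [0.002052793784066328, 0.002052793784066343]) (array([ 0.5136289 , -0.27671882,  0.06187259]), [0.0025546396928971603, 0.0025546396928970636])
```

```bash
python3 - <<'E'
from h import *
def blob(f,c,thr,r=17):
    im=cv2.imread(f,0);x,y=c;s=im[y-r:y+r,x-r:x+r];m=np.zeros_like(im)
    m[y-r:y+r,x-r:x+r]=cv2.morphologyEx(((s<thr)*255).astype(np.uint8),cv2.MORPH_OPEN,np.ones((5,5)))
    k=max(cv2.findContours(m,cv2.RETR_EXTERNAL,cv2.CHAIN_APPROX_NONE)[0],key=cv2.contourArea)
    e,rad=cv2.minEnclosingCircle(k);b=cv2.boundingRect(k);print(f,e,rad,b);return (b[0]+b[2]/2-.5,b[1]+b[3]/2-.5)
def C(n): 
    if n in('scene','side'): return cam(n)
    A=np.load(n+'.npy');return cam('wrist',{'eef_pos':A[:3],'tcp_rot':A[3:]})
obs=[('scene','pics/sc4.png',(321,233),75),('side','pics/side0.png',(308,204),90),('w4','pics/w4.png',(222,170),70),('w1','pics/w1.png',(334,285),70)]
rs=[]
for n,f,c,t in obs:
    p=blob(f,c,t);cc=C(n);rs.append((cc[2],ray(cc,[p])[1][0]))
print(tri(rs),tri(rs[:2]),tri(rs[2:]),tri([rs[0],rs[2]]))
E
```

```text
pics/sc4.png (321.0, 233.0) 5.831051826477051 (316, 228, 11, 11)
pics/side0.png (309.5833435058594, 205.0) 4.673453330993652 (306, 201, 8, 9)
pics/w4.png (222.15573120117188, 169.61476135253906) 14.343966484069824 (210, 157, 26, 27)
pics/w1.png (333.1216125488281, 282.8783874511719) 14.710922241210938 (319, 271, 29, 27)
(array([ 0.5165409 , -0.26913269,  0.06613255]), [0.0010353742810997018, 0.0042000220559763116, 0.004145148643142625, 0.0015090452524033323]) (array([ 0.51883776, -0.27092732,  0.06538032]), [0.0014117875568218578, 0.0014117875568218261]) (array([ 0.51407722, -0.26648346,  0.07007806]), [0.0007089065740768425, 0.0007089065740768888]) (array([ 0.51609807, -0.26549233,  0.06948342]), [0.0017478586592523267, 0.0017478586592523384])
```

I check with a small kinematic estimate that the leaning grasp, with camera side to the operator, is within the joint ranges at both stations.

```bash
python3 - <<'E'
import numpy as np
from scipy.optimize import least_squares
from scipy.spatial.transform import Rotation as R
D=[([-1.406,.2872,1.5781,0,1.2786,-.15],[.2089,-.6412,.22996]),([-.5584,-.1640,2.0498,0,1.2565,-.9657],[.44856,-.16046,.2311]),([-.6304,-.0006,1.844,0,1.2952,-.6071],[.5008,-.2405,.26]),([-.5662,.2739,1.5236,0,1.3243,-.5224],[.6263,-.27855,.26879])]
d=.1
def f(x):
    o=[]
    for q,p in D:
        r=np.sqrt(p[0]**2+p[1]**2-x[3]**2);o+=[r-x[4]-x[0]*np.sin(q[1])-x[1]*np.sin(q[1]+q[2]),p[2]-x[2]-x[0]*np.cos(q[1])-x[1]*np.cos(q[1]+q[2])]
        o+=[np.arctan2(p[1],p[0])-np.arcsin(x[3]/np.hypot(p[0],p[1]))*-1-q[0] if 0 else np.arctan2(p[1],p[0])-q[0]-np.arcsin(x[3]/np.hypot(p[0],p[1]))]
    return o
s=least_squares(f,[.4,.4,0,.1,0]);x=s.x;print(x,s.cost)
yb=R.from_euler('z',-2.6,degrees=True)
tz=yb.apply([.574,0,-.819]);
for name,tx in(('A',yb.apply([-.819,0,-.574])),('B',yb.apply([.819,0,.574]))):
  M=np.c_[tx,np.cross(tz,tx),tz]
  for L in(.2,.25,.3,.35):
    for st,T in(('load',[.5252,-.2659,.0569]),('pre',[.4736,-.2636,.1307]),('lamp',[.5252-.0059,-.2659-.13,.0569])):
      w=np.array(T)-L*tz;r0=np.hypot(w[0],w[1]);q1=np.arctan2(w[1],w[0])-np.arcsin(x[3]/r0);r=np.sqrt(r0**2-x[3]**2)-x[4];z=w[2]-x[2]-L
      c=(r*r+z*z-x[0]**2-x[1]**2)/(2*x[0]*x[1]);q3=np.arccos(np.clip(c,-1,1));q2=np.arctan2(r,z)-np.arctan2(x[1]*np.sin(q3),x[0]+x[1]*np.cos(q3))
      W=R.from_euler('ZY',[q1,q2+q3]).as_matrix().T@M
      e=R.from_matrix(W).as_euler('ZYZ');e2=[e[0],e[1],e[2]-np.pi/2]
      print(name,L,st,np.round([q1,q2,q3],2),'c',round(c,2),np.round(e2,2))
E
```

```text
[ 0.4495931   0.58399713 -0.03209227  0.1011518  -0.01610096] 1.2594045575243286e-05
A 0.2 load [-0.78  0.13  2.18] c -0.57 [ 0.88  0.52 -3.01]
A 0.2 pre [-0.85 -0.09  2.24] c -0.62 [ 0.73  0.67 -2.89]
A 0.2 lamp [-0.95  0.28  2.  ] c -0.41 [ 0.85  0.64 -3.12]
A 0.25 load [-0.82  0.1   2.23] c -0.62 [ 0.92  0.53 -3.09]
A 0.25 pre [-0.91 -0.14  2.3 ] c -0.67 [ 0.75  0.69 -2.95]
A 0.25 lamp [-0.99  0.26  2.05] c -0.46 [ 0.88  0.65 -3.19]
A 0.3 load [-0.86  0.07  2.29] c -0.66 [ 0.95  0.54 -3.17]
A 0.3 pre [-0.96 -0.18  2.36] c -0.71 [ 0.77  0.72 -3.02]
A 0.3 lamp [-1.04  0.23  2.1 ] c -0.5 [ 0.91  0.66 -3.26]
A 0.35 load [-0.92  0.03  2.35] c -0.7 [ 0.98  0.56 -3.24]
A 0.35 pre [-1.02 -0.23  2.41] c -0.75 [ 0.78  0.74 -3.08]
A 0.35 lamp [-1.09  0.21  2.15] c -0.54 [ 0.93  0.67 -3.33]
B 0.2 load [-0.78  0.13  2.18] c -0.57 [0.88 0.52 0.13]
B 0.2 pre [-0.85 -0.09  2.24] c -0.62 [0.73 0.67 0.25]
B 0.2 lamp [-0.95  0.28  2.  ] c -0.41 [0.85 0.64 0.02]
B 0.25 load [-0.82  0.1   2.23] c -0.62 [0.92 0.53 0.05]
B 0.25 pre [-0.91 -0.14  2.3 ] c -0.67 [0.75 0.69 0.19]
B 0.25 lamp [-0.99  0.26  2.05] c -0.46 [ 0.88  0.65 -0.05]
B 0.3 load [-0.86  0.07  2.29] c -0.66 [ 0.95  0.54 -0.02]
B 0.3 pre [-0.96 -0.18  2.36] c -0.71 [0.77 0.72 0.12]
B 0.3 lamp [-1.04  0.23  2.1 ] c -0.5 [ 0.91  0.66 -0.12]
B 0.35 load [-0.92  0.03  2.35] c -0.7 [ 0.98  0.56 -0.1 ]
B 0.35 pre [-1.02 -0.23  2.41] c -0.75 [0.78 0.74 0.06]
B 0.35 lamp [-1.09  0.21  2.15] c -0.54 [ 0.93  0.67 -0.19]
```

Option A (camera toward the operator) would break the last joint's range. Option B (turn the other way) fits, and its camera stays well above the hood. I turn and lean on the way to the pre-grasp.

Request:
{"op": "step_arm", "data": {
  "increments": [
    [[-11,1,0],[0,0,-0.1125]],
    [[-11,1,0],[0,0,-0.1125]],
    [[-11,1,0],[0,0,-0.1125]],
    [[-11,1,0],[0,0,-0.1125]],
    [[-11,1,0],[0,0,-0.1125]],
    [[-11,1,0],[0,0,-0.1125]],
    [[-11,1,0],[0,0,-0.1125]]
  ]
}}

```text
time: 7.58
eef_pos: [0.544, -0.2686, 0.2527]
tcp_rot: [0.933, 0.359, -0.001, -0.002]
contact_force: [-0.3, -0.6, 0.1]
opening: 0.599
finger_force: 0.0
```

Request:
{"op": "step_arm", "data": {
  "increments": [
    [[-11,1,0],[0,0,-0.1125]],
    [[-11,1,0],[0,0,-0.1125]],
    [[-11,1,0],[0,0,-0.1125]],
    [[-11,1,0],[0,0,-0.1125]],
    [[-11,1,0],[0,0,-0.1125]],
    [[-11,1,0],[0,0,-0.1125]],
    [[-11,1,0],[0,0,-0.1125]]
  ]
}}

```text
time: 8.17
eef_pos: [0.467, -0.2615, 0.253]
tcp_rot: [1.0, -0.027, -0.002, -0.001]
contact_force: [-0.5, 0.1, 0.0]
opening: 0.598
finger_force: 0.0
```

Request:
{"op": "step_arm", "data": {
  "increments": [
    [[0,0,-15],[-0.0046,-0.1017,0]],
    [[0,0,-15],[-0.0046,-0.1017,0]],
    [[0,0,-15],[-0.0046,-0.1017,0]],
    [[0,0,-15],[-0.0046,-0.1017,0]],
    [[0,0,-15],[-0.0046,-0.1017,0]],
    [[0,0,-15],[-0.0046,-0.1017,0]],
    [[0,0,0],[0,0,0]],
    [[0,0,0],[0,0,0]]
  ]
}}

```text
time: 8.83
eef_pos: [0.4665, -0.2608, 0.1621]
tcp_rot: [0.954, -0.025, 0.297, 0.004]
contact_force: [0.2, -1.0, 0.9]
opening: 0.6
finger_force: 0.0
```

```bash
python3 - <<'E'
from h import *
s,w=shot('wrist','w5');print(s['time'],s['eef_pos'],s['tcp_rot'],s['qpos'].round(3))
np.save('w5.npy',np.r_[s['eef_pos'],s['tcp_rot']])
M=R.from_quat(s['tcp_rot']).as_matrix();print(M.round(3))
yb=R.from_euler('z',-2.6,degrees=True);tz=yb.apply([.574,0,-.819]);tx=yb.apply([.819,0,.574])
T=np.c_[tx,np.cross(tz,tx),tz];print('rotvec err',R.from_matrix(T@M.T).as_rotvec())
print('knob px',proj(cam('wrist',s),[[.516,-.2655,.07]]))
E
```

```text
8.8333 [ 0.46648714 -0.26080906  0.16214281] [ 0.95445498 -0.02470723  0.29730525  0.00385098] [-0.912 -0.186  2.289  0.693  0.75   0.261]
[[ 0.822 -0.049  0.567]
 [-0.045 -0.999 -0.022]
 [ 0.568 -0.007 -0.823]]
rotvec err [-0.00768963 -0.0071916   0.00406893]
knob px [[320.55199003 211.15861168]]
```

View pics/w5.png

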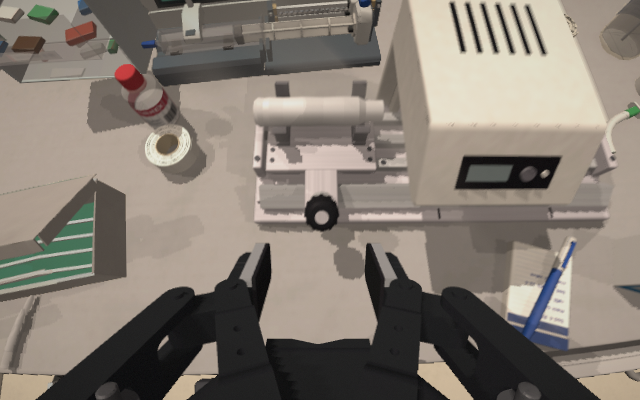

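The wrist view shows the knob at (321,211), exactly where predicted (320.6,211), and the handle lying in both saddles at (312,110). I approach along the knob axis.

Request:
{"op": "step_arm", "data": {
  "increments": [
    [[10,-1,-21],[-0.008,-0.007,0.004]],
    [[10,-1.5,-21],[0,0,0]],
    [[10,-1.5,-22],[0,0,0]],
    [[11,-0.5,-15],[0,0,0]],
    [[9,-0.5,-13],[0,0,0]],
    [[8.7,-0.3,-13],[0,0,0]],
    [[0,0,0],[0,0,0]],
    [[0,0,0],[0,0,0]]
  ]
}}

```text
time: 9.55
eef_pos: [0.5289, -0.2679, 0.0614]
tcp_rot: [0.952, -0.019, 0.304, 0.009]
contact_force: [-0.2, 0.5, 0.1]
opening: 0.599
finger_force: 0.0
```

```bash
python3 - <<'E'
from h import *
s=readout.get_state();print(s['time'],s['eef_pos'],s['contact_force'])
M=R.from_quat(s['tcp_rot']).as_matrix();print(M.round(3))
yb=R.from_euler('z',-2.6,degrees=True);tz=yb.apply([.574,0,-.819])
print('err to target',np.array([.5252,-.2659,.0569])-s['eef_pos'])
E
```

```text
9.55 [ 0.52889493 -0.26793328  0.06140613] [-0.18565774  0.53478729  0.06621457]
[[ 0.815 -0.042  0.579]
 [-0.03  -0.999 -0.029]
 [ 0.579  0.006 -0.815]]
err to target [-0.00369493  0.00203328 -0.00450613]
```

Request:
{"op": "step_arm", "data": {
  "increments": [
    [[-3.5,2,-4.5],[0,0,0]],
    [[0,0,0],[0,0,0]],
    [[0,0,0],[0,0,0]]
  ]
}}

```text
time: 9.8
eef_pos: [0.5237, -0.2657, 0.0567]
tcp_rot: [0.952, -0.02, 0.304, 0.01]
contact_force: [-0.5, 0.0, -0.0]
opening: 0.602
finger_force: 0.0
```

Request:
{"op": "step_arm", "data": {
  "increments": [
    [[0,0,0],[0,0,0]],
    [[0,0,0],[0,0,0]],
    [[0,0,0],[0,0,0]],
    [[0,0,0],[0,0,0]],
    [[0,0,0],[0,0,0]],
    [[0,0,0],[0,0,0]]
  ],
  "fingers": -1,
  "grip_force": 60
}}

```text
time: 10.3
eef_pos: [0.5237, -0.2658, 0.0568]
tcp_rot: [0.952, -0.02, 0.304, 0.01]
contact_force: [-4.6, 0.8, 5.5]
opening: 0.319
finger_force: 58.4
```

Request:
{"op": "step_arm", "data": {
  "increments": [
    [[-1.7,0.1,2.5],[0,0,0]],
    [[-1.7,0.1,2.5],[0,0,0]],
    [[-1.7,0.1,2.5],[0,0,0]],
    [[-1.7,0.1,2.4],[0,0,0]],
    [[0,0,0],[0,0,0]],
    [[0,0,0],[0,0,0]]
  ]
}}

```text
time: 10.8
eef_pos: [0.5169, -0.2655, 0.0664]
tcp_rot: [0.952, -0.02, 0.304, 0.01]
contact_force: [-2.0, -0.5, 3.8]
opening: 0.315
finger_force: 67.5
```

Request:
{"op": "step_arm", "data": {
  "increments": [
    [[0,0,0],[0,0,0]],
    [[0,0,0],[0,0,0]]
  ]
}}

```text
time: 10.97
eef_pos: [0.517, -0.2655, 0.0663]
tcp_rot: [0.952, -0.02, 0.304, 0.01]
contact_force: [-3.3, -0.1, 4.9]
opening: 0.317
finger_force: 67.6
```

Request:
{"op": "step_arm", "data": {
  "increments": [
    [[-0.6,0,0.8],[0,0,0]],
    [[-0.6,0,0.8],[0,0,0]],
    [[0,0,0],[0,0,0]],
    [[0,0,0],[0,0,0]]
  ]
}}

```text
time: 11.3
eef_pos: [0.5165, -0.2653, 0.0668]
tcp_rot: [0.952, -0.021, 0.304, 0.01]
contact_force: [13.6, -2.8, -10.1]
opening: 0.319
finger_force: 65.4
```

Request:
{"op": "step_arm", "data": {
  "increments": [
    [[-0.6,0,0.8],[0,0,0]],
    [[0,0,0],[0,0,0]],
    [[0,0,0],[0,0,0]]
  ]
}}

```text
time: 11.55
eef_pos: [0.5163, -0.2652, 0.0669]
tcp_rot: [0.952, -0.021, 0.304, 0.01]
contact_force: [25.0, -5.0, -20.6]
opening: 0.319
finger_force: 63.8
```

Request:
{"op": "step_arm", "data": {
  "increments": [
    [[1.1,0,-1.5],[0,0,0]],
    [[-0.2,-5,0],[0,0,0]],
    [[-0.3,-7,0],[0,0,0]],
    [[-0.4,-9,0],[0,0,0]],
    [[-0.5,-10,0],[0,0,0]],
    [[-0.5,-10,0],[0,0,0]],
    [[-0.5,-10,0],[0,0,0]],
    [[0,0,0],[0,0,0]]
  ]
}}

```text
time: 12.22
eef_pos: [0.5142, -0.3168, 0.0668]
tcp_rot: [0.952, -0.02, 0.304, 0.01]
contact_force: [6.7, -4.0, -5.1]
opening: 0.313
finger_force: 66.6
```

Request:
{"op": "step_arm", "data": {
  "increments": [
    [[0,0,0],[0,0,0]]
  ]
}}

```text
time: 12.3
eef_pos: [0.5142, -0.3177, 0.0668]
tcp_rot: [0.952, -0.021, 0.304, 0.011]
contact_force: [7.8, -4.2, -6.0]
opening: 0.316
finger_force: 66.5
```

Request:
{"op": "step_arm", "data": {
  "increments": [
    [[-0.1,-10,-0.4],[0,0,0]],
    [[-0.4,-10,0],[0,0,0]],
    [[-0.4,-10,0],[0,0,0]],
    [[-0.4,-10,0],[0,0,0]],
    [[-0.4,-10,0],[0,0,0]],
    [[-0.4,-10,0],[0,0,0]],
    [[-0.4,-9,0],[0,0,0]],
    [[-0.3,-5,0],[0,0,0]]
  ]
}}

```text
time: 12.97
eef_pos: [0.5116, -0.385, 0.0658]
tcp_rot: [0.952, -0.018, 0.304, 0.002]
contact_force: [1.9, 18.8, 10.2]
opening: 0.319
finger_force: 68.5
```

Request:
{"op": "step_arm", "data": {
  "increments": [
    [[-0.1,-2,0],[0,0,0]],
    [[0,0,0],[0,0,0]],
    [[0,0,0],[0,0,0]]
  ]
}}

```text
time: 13.22
eef_pos: [0.5115, -0.3889, 0.0659]
tcp_rot: [0.952, -0.019, 0.304, 0.006]
contact_force: [2.7, 5.8, 1.8]
opening: 0.323
finger_force: 67.5
```

Request:
{"op": "step_arm", "data": {
  "increments": [
    [[-0.1,-2,0],[0,0,0]],
    [[0,0,0],[0,0,0]],
    [[0,0,0],[0,0,0]],
    [[0,0,0],[0,0,0]]
  ]
}}

```text
time: 13.55
eef_pos: [0.5108, -0.3952, 0.0667]
tcp_rot: [0.952, -0.02, 0.304, 0.01]
contact_force: [0.8, -2.1, 1.1]
opening: 0.315
finger_force: 67.4
```

```bash
python3 - <<'E'
from h import *
s,w=shot('wrist','w6');print(s['time'],s['eef_pos'],s['contact_force'],s['wrist_torque'],s['qpos'].round(3))
np.save('w6.npy',np.r_[s['eef_pos'],s['tcp_rot']])
M=R.from_quat(s['tcp_rot']).as_matrix();print('knob est',s['eef_pos']-(.019+.003)*M[:,2])
_,c=shot('scene','sc6')
a=cv2.resize(c[165:275,250:340],None,fx=4.4,fy=4.4,interpolation=cv2.INTER_CUBIC)[:480]
b=cv2.resize(w[0:400,120:460],None,fx=1.18,fy=1.2)
b=b[:480,:800-a.shape[1]];a=cv2.copyMakeBorder(a,0,480-a.shape[0],0,0,0)
cv2.imwrite('pics/c6.png',np.hstack([a,b]))
E
```

```text
13.55 [ 0.51075391 -0.39517259  0.06671557] [ 0.82319955 -2.13025503  1.05994139] [-0.11787242  0.06846751 -0.07624233] [-1.003  0.256  2.049  0.893  0.648 -0.071]
knob est [ 0.498027   -0.39446506  0.08464669]
```

View pics/c6.png

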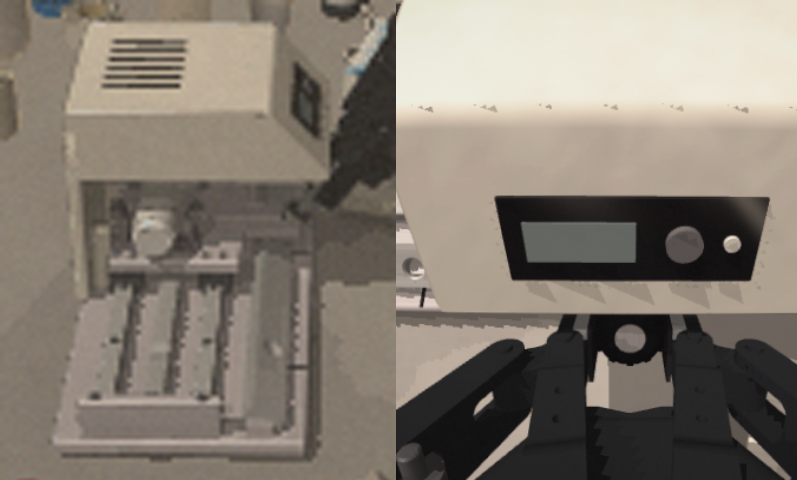

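Last view: the carriage is under the hood with the handle in the saddles (left crop at (155,235)). The tool holds the knob clear of the hood. The jump in position and the force dropping show that the click happened, with about 130 mm of travel. I push the knob home.

Request:
{"op": "step_arm", "data": {
  "increments": [
    [[1.7,-0.1,-2.5],[0,0,0]],
    [[1.7,-0.1,-2.5],[0,0,0]],
    [[1.7,-0.1,-2.5],[0,0,0]],
    [[1.7,-0.1,-2.5],[0,0,0]],
    [[0,0,0],[0,0,0]],
    [[0,0,0],[0,0,0]],
    [[0,0,0],[0,0,0]]
  ]
}}

```text
time: 14.23
eef_pos: [0.5177, -0.3955, 0.0569]
tcp_rot: [0.952, -0.02, 0.304, 0.01]
contact_force: [-2.7, -1.1, 5.3]
opening: 0.319
finger_force: 68.3
```

Request:
{"op": "step_arm", "data": {
  "increments": [
    [[0.6,0,-0.8],[0,0,0]],
    [[0,0,0],[0,0,0]],
    [[0,0,0],[0,0,0]]
  ]
}}

```text
time: 14.48
eef_pos: [0.5178, -0.3956, 0.0568]
tcp_rot: [0.952, -0.019, 0.304, 0.01]
contact_force: [-11.7, 2.1, 12.6]
opening: 0.32
finger_force: 69.5
```

Request:
{"op": "step_arm", "data": {
  "increments": [
    [[0.3,0,-0.4],[0,0,0]],
    [[0,0,0],[0,0,0]],
    [[0,0,0],[0,0,0]]
  ]
}}

```text
time: 14.73
eef_pos: [0.5179, -0.3957, 0.0568]
tcp_rot: [0.952, -0.019, 0.304, 0.01]
contact_force: [-16.1, 3.4, 16.0]
opening: 0.317
finger_force: 69.8
```

Request:
{"op": "step_arm", "data": {
  "increments": [
    [[0,0,0],[0,0,0]],
    [[0,0,0],[0,0,0]],
    [[0,0,0],[0,0,0]],
    [[0,0,0],[0,0,0]],
    [[0,0,0],[0,0,0]]
  ],
  "fingers": 0.15
}}

```text
time: 15.15
eef_pos: [0.5184, -0.3939, 0.0542]
tcp_rot: [0.953, -0.02, 0.303, 0.009]
contact_force: [-0.6, 0.1, 0.2]
opening: 0.577
finger_force: 0.0
```

Request:
{"op": "step_arm", "data": {
  "increments": [
    [[-6,0.3,8],[0,0,0]],
    [[-11,0.5,16],[0,0,0]],
    [[-11,0.5,16],[0,0,0]],
    [[-14,0.6,20],[0,0,0]],
    [[-14,0.6,20],[0,0,0]],
    [[-14,0.6,20],[0,0,0]],
    [[0,0,0],[0,0,0]],
    [[0,0,0],[0,0,0]]
  ]
}}

```text
time: 15.82
eef_pos: [0.4484, -0.3924, 0.157]
tcp_rot: [0.952, -0.02, 0.305, 0.011]
contact_force: [0.1, 0.4, 0.4]
opening: 0.576
finger_force: 0.0
```

```bash
python3 - <<'E'
from h import *
def blob(im,c,thr,r=20):
    g=cv2.cvtColor(im,cv2.COLOR_BGR2GRAY);x,y=c;x0,y0=x-r,y-r;s=g[y0:y+r,x0:x+r]
    m=cv2.morphologyEx(((s<thr)*255).astype(np.uint8),cv2.MORPH_OPEN,np.ones((5,5)))
    k=max(cv2.findContours(m,cv2.RETR_EXTERNAL,cv2.CHAIN_APPROX_NONE)[0],key=cv2.contourArea);b=cv2.boundingRect(k)
    return (b[0]+x0,b[1]+y0,b[2],b[3])
s,w=shot('wrist','w7');print(s['time'],s['eef_pos'],s['contact_force'])
C=cam('wrist',s);h=np.array([.5105,-.3955,.07]);ax=np.array([-.573,.026,.819])
for t in (0,.012): print('pred centre/cap',t,proj(C,[h+t*ax,h+(t+.013)*ax]).round(1).tolist())
c=tuple(int(v) for v in proj(C,h)[0]);print('wrist knob',blob(w,c,70))
S=cam('scene');s2,sc=shot('scene','sc7')
for t in (0,.012): print('scene pred',t,proj(S,[h+t*ax]).round(1).tolist())
c=tuple(int(v) for v in proj(S,h)[0]);print('scene knob',blob(sc,c,60,12))
g6=cv2.imread('pics/sc6.png',0);g7=cv2.imread('pics/sc7.png',0)
print('handle region diff',np.abs(g6[205:230,270:300].astype(int)-g7[205:230,270:300]).mean())
E
```

```text
15.8167 [ 0.44839111 -0.39236259  0.15698169] [0.10896288 0.36310565 0.35787865]
pred centre/cap 0 [[316.9, 198.1], [317.0, 202.2]]
pred centre/cap 0.012 [[317.0, 201.9], [317.1, 206.4]]
wrist knob (300, 191, 34, 27)
scene pred 0 [[322.1, 207.5]]
scene pred 0.012 [[324.4, 204.7]]
scene knob (318, 207, 8, 6)
handle region diff 3.912
```

```bash
python3 - <<'E'
from h import *
ax=np.array([-.573,.026,.819])
def cap(f,n,h):
    if n=='w7': A=np.r_[.44839111,-.39236259,.15698169,readout.get_state()['tcp_rot']]
    else: A=np.load(n+'.npy')
    C=cam('wrist',{'eef_pos':A[:3],'tcp_rot':A[3:]})
    g=cv2.imread(f,0);p=proj(C,h+.013*ax)[0];x0,y0=int(p[0])-14,int(p[1])-12
    s=g[y0:y0+26,x0:x0+28];m=((s>110)*255).astype(np.uint8)
    nl,_,st,ce=cv2.connectedComponentsWithStats(m)
    print(n,'pred cap',p.round(1),'pred out',proj(C,h+.025*ax)[0].round(1),[(st[i].tolist(),(ce[i]+[x0,y0]).round(1).tolist()) for i in range(1,nl) if st[i][4]>15])
cap('pics/w5.png','w5',np.array([.516,-.2655,.07]));cap('pics/w6.png','w6',np.array([.5105,-.3955,.07]));cap('pics/w7.png','w7',np.array([.5105,-.3955,.07]))
E
```

```text
w5 pred cap [320.7 216.2] pred out [320.8 221.2] [([9, 7, 14, 13, 145], [321.2, 217.0])]
w6 pred cap [318.3 264.6] pred out [318.5 277.5] [([0, 0, 28, 10, 274], [317.6, 256.4])]
w7 pred cap [317.4 202. ] pred out [317.5 206.2] [([0, 0, 28, 2, 51], [317.5, 189.5])]
```

```bash
python3 - <<'E'
import cv2
g=cv2.imread('pics/w7.png',0)
for r in range(188,222): print(r,g[r,298:338:2].tolist())
E
```

```text
188 [145, 145, 145, 144, 144, 143, 144, 145, 146, 146, 147, 147, 148, 149, 149, 148, 148, 149, 148, 148]
189 [142, 140, 140, 140, 139, 139, 140, 141, 143, 142, 143, 144, 144, 145, 145, 145, 145, 146, 144, 145]
190 [115, 113, 111, 109, 110, 110, 113, 114, 115, 112, 115, 116, 117, 117, 116, 116, 119, 121, 119, 122]
191 [95, 97, 67, 59, 61, 64, 65, 66, 67, 67, 66, 66, 65, 65, 63, 63, 70, 91, 95, 96]
192 [105, 112, 42, 22, 24, 26, 22, 23, 24, 22, 23, 22, 20, 19, 17, 15, 16, 83, 102, 102]
193 [103, 111, 37, 23, 25, 23, 23, 24, 24, 26, 24, 24, 20, 19, 18, 18, 16, 77, 102, 102]
194 [103, 111, 33, 23, 24, 24, 24, 24, 25, 22, 22, 20, 23, 23, 19, 21, 16, 60, 100, 101]
195 [102, 111, 27, 24, 23, 24, 23, 23, 23, 21, 22, 20, 23, 20, 23, 20, 18, 40, 99, 100]
196 [104, 97, 27, 23, 23, 22, 23, 23, 21, 21, 23, 22, 22, 21, 21, 18, 19, 35, 100, 102]
197 [105, 70, 23, 22, 22, 25, 26, 22, 22, 30, 25, 22, 22, 20, 23, 20, 18, 24, 97, 101]
198 [103, 54, 24, 21, 25, 22, 22, 22, 53, 71, 65, 40, 21, 22, 20, 22, 17, 16, 95, 102]
199 [99, 44, 23, 22, 23, 22, 23, 40, 101, 110, 108, 82, 29, 21, 20, 20, 19, 13, 91,
[... 1323 characters left out ...]
7, 19, 18, 20, 21, 18, 18, 19, 16, 58, 86, 86, 85, 84]
215 [89, 88, 84, 88, 58, 17, 18, 18, 18, 19, 19, 19, 19, 17, 21, 85, 88, 88, 87, 84]
216 [91, 91, 92, 92, 86, 18, 17, 17, 18, 19, 19, 15, 17, 17, 36, 93, 92, 91, 92, 92]
217 [92, 91, 91, 91, 91, 43, 42, 26, 14, 14, 16, 17, 27, 34, 63, 93, 92, 94, 92, 92]
218 [95, 92, 92, 93, 106, 88, 88, 64, 51, 18, 25, 48, 67, 71, 87, 93, 93, 102, 96, 97]
219 [102, 96, 97, 96, 109, 108, 109, 106, 100, 41, 61, 98, 102, 99, 95, 97, 99, 109, 109, 110]
220 [108, 109, 109, 109, 109, 108, 109, 109, 110, 85, 102, 108, 108, 109, 108, 109, 108, 109, 110, 108]
221 [107, 107, 109, 109, 108, 108, 108, 108, 110, 109, 107, 108, 109, 109, 108, 107, 109, 109, 109, 110]
```

The force and travel say the knob is home: 12 mm in, to a hard stop at the same depth as at the start. The cap's pixel position is inconclusive, so I touch the cap with shut fingers along the axis. Contact is expected at TCP z ≈ 0.081 if it is home and ≈ 0.090 if it is out.

Request:
{"op": "step_arm", "data": {
  "increments": [
    [[0,0,0],[0,0,0]],
    [[10,-0.5,-14],[0,0,0]],
    [[10,-0.5,-14],[0,0,0]],
    [[10,-0.5,-14],[0,0,0]],
    [[8,-0.4,-11],[0,0,0]],
    [[4,-0.2,-6],[0,0,0]],
    [[0,0,0],[0,0,0]],
    [[0,0,0],[0,0,0]]
  ],
  "fingers": -1
}}

```text
time: 16.58
eef_pos: [0.4905, -0.3929, 0.095]
tcp_rot: [0.953, -0.02, 0.303, 0.008]
contact_force: [-0.0, -0.2, 0.6]
opening: 0.0
finger_force: 0.0
```

Request:
{"op": "step_arm", "data": {
  "increments": [
    [[1.2,0,-1.6],[0,0,0]],
    [[1.2,0,-1.6],[0,0,0]],
    [[1.2,0,-1.6],[0,0,0]],
    [[0,0,0],[0,0,0]],
    [[0,0,0],[0,0,0]]
  ]
}}

```text
time: 17.0
eef_pos: [0.4941, -0.3938, 0.0916]
tcp_rot: [0.952, -0.02, 0.304, 0.01]
contact_force: [-0.6, 0.3, 0.5]
opening: -0.0
finger_force: 0.0
```

Request:
{"op": "step_arm", "data": {
  "increments": [
    [[1.2,0,-1.6],[0,0,0]],
    [[1.2,0,-1.6],[0,0,0]],
    [[1.2,0,-1.6],[0,0,0]],
    [[0,0,0],[0,0,0]],
    [[0,0,0],[0,0,0]]
  ]
}}

```text
time: 17.42
eef_pos: [0.4977, -0.3934, 0.0862]
tcp_rot: [0.953, -0.02, 0.304, 0.009]
contact_force: [0.4, 0.0, -1.1]
opening: 0.0
finger_force: 0.0
```

Request:
{"op": "step_arm", "data": {
  "increments": [
    [[1.2,0,-1.6],[0,0,0]],
    [[1.2,0,-1.6],[0,0,0]],
    [[0,0,0],[0,0,0]],
    [[0,0,0],[0,0,0]]
  ]
}}

```text
time: 17.75
eef_pos: [0.5002, -0.3935, 0.0831]
tcp_rot: [0.953, -0.02, 0.304, 0.009]
contact_force: [-0.2, -0.1, -0.3]
opening: 0.004
finger_force: 0.0
```

Request:
{"op": "step_arm", "data": {
  "increments": [
    [[1.2,0,-1.6],[0,0,0]],
    [[1.2,0,-1.6],[0,0,0]],
    [[0,0,0],[0,0,0]],
    [[0,0,0],[0,0,0]]
  ]
}}

```text
time: 18.08
eef_pos: [0.5026, -0.3937, 0.0803]
tcp_rot: [0.952, -0.02, 0.304, 0.01]
contact_force: [-2.2, 0.9, 2.8]
opening: 0.001
finger_force: 1.2
```

Contact comes at z ≈ 0.080, so the knob is fully home. I press lightly once more, then back off.

Request:
{"op": "step_arm", "data": {
  "increments": [
    [[0.6,0,-0.8],[0,0,0]],
    [[0,0,0],[0,0,0]],
    [[0,0,0],[0,0,0]]
  ]
}}

```text
time: 18.33
eef_pos: [0.5027, -0.3939, 0.0802]
tcp_rot: [0.952, -0.019, 0.304, 0.01]
contact_force: [-9.1, 2.8, 9.2]
opening: 0.002
finger_force: 6.3
```

Request:
{"op": "step_arm", "data": {
  "increments": [
    [[-6,0.3,8],[0,0,0]],
    [[-12,0.5,16],[0,0,0]],
    [[-14,0.6,20],[0,0,0]],
    [[-14,0.6,20],[0,0,0]],
    [[-14,0.6,20],[0,0,0]],
    [[0,0,0],[0,0,0]],
    [[0,0,0],[0,0,0]]
  ]
}}

```text
time: 18.92
eef_pos: [0.4431, -0.3919, 0.165]
tcp_rot: [0.952, -0.02, 0.305, 0.011]
contact_force: [0.1, -0.1, 0.8]
opening: 0.001
finger_force: 0.0
```

```bash
python3 - <<'E'
from h import *
from plant import sign_off
s,sc=shot('scene','sc8');print(s['time'],s['eef_pos'],s['contact_force'])
g=cv2.cvtColor(sc,cv2.COLOR_BGR2GRAY).astype(int)
for f in('sc6','sc7'):
    d=np.abs(cv2.imread(f'pics/{f}.png',0).astype(int)-g);print(f,d[205:230,270:300].mean(),d[205:230,270:300].max())
print(sign_off())
E
```

```text
18.9167 [ 0.44306647 -0.39190069  0.16496689] [ 0.1442663  -0.10745581  0.81749615]
sc6 3.8746666666666667 26
sc7 1.808 7
the job is handed in; nothing more can be done
None
```

I've handed the job in at 18.9 s: the handle is in the saddles and the carriage clicked in under the lamp hood; touching the knob's cap showed it fully home. The verdict itself wasn't shown.

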